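Clear the lab balance and wedge up its front edge

TASK

The worn pads of the balance's two front feet are about to be changed: first clear the pan by setting the 200 g check weight (blue dot) down, not dropping it, upright in its own blue-labelled socket of the weight case. Then lay the orange levelling wedge flat on the stone slab and slide it, thin end first and square to the balance, under the middle of the balance's front edge until both front feet stand just clear of the slab, by 2 to 3 mm, without shoving the balance off its place or pressing on it yourself. Finish still gripping the wedge there, so that it carries the balance's front, and leave everything else where it is.

Things in the scene. Friction and masses are not known exactly. Their poses are not given: they have to be found in the camera images.
- slab: fixed stone slab, 350 (x) x 260 (y) x 30 mm high; origin at the centre of its underside on the bench, x axis from the balance's front to its back (roughly away from the robot): the wedge is pushed along it. The balance stands on its far part, its back at low steel corner stops (2 mm play); the 140 mm of slab before the balance's front edge are free.
- balance: loose cream balance, 190 (x, front to back) x 170 x 64 mm high, about 0.9 kg, on four rubber feet 20 mm across; origin under its centre at the feet's underside, x axis to its back. Housing bottom 12 mm above the slab, housing 42 mm high at the front, 54 mm behind. Steel pan 112 mm across, centred 20 mm behind the origin, its top 64 mm above the slab.
- front_edge (a point): middle of the lower front edge of the balance's housing (12 mm above the slab while the balance stands on its feet); the wedge goes in here, along the slab's x axis
- foot_left (a point): centre of the underside of the balance's front left foot (20 mm behind the front edge, 65 mm to +y); 30 mm above the bench (on the slab) until the wedge lifts it
- foot_right (a point): centre of the underside of the balance's front right foot (20 mm behind the front edge, 65 mm to -y); 30 mm above the bench (on the slab) until the wedge lifts it. The rear feet stay on the slab: raising the front edge by 3.4 mm raises the front feet by 3 mm.
- w200_mid (a point): 200 g steel check weight with a blue dot on top, standing on the pan: cylinder 30 mm across and 32 mm high, above it a narrower knob 20 mm across, 46 mm high in all; this point is at its centre, 23 mm above its underside. Grip it by the cylinder, but above its lowest 12 mm, which go into the socket.
- case: fixed dark wooden weight case, 230 (x) x 70 (y) x 22 mm high, with four round sockets 10 mm deep in a row along its x axis; origin at the centre of its underside. From -x to +x: green label (50 g), yellow (100 g), blue (200 g, empty), red (500 g, empty). A coloured strip lies on both sides of each socket, at y = +-30 mm.
- socket_200 (a point): centre of the floor of the blue-labelled socket, the 200 g weight's own: 36 mm across with a bevelled mouth, floor 12 mm above the bench, mouth 22 mm above the bench (15 mm from the case's centre towards its +x end)
- wedge_heel (a point): centre of the gripping heel of the loose orange wedge, 15 mm above its underside; x axis towards the thin end. Heel 30 (x) x 32 (y) x 30 mm high; ahead of it the ramp falls evenly over 90 mm from 19 to 4 mm thick at the thin end, 105 mm ahead of this point. With the thin end 48 mm under the front edge the gap is filled; each further 6 mm raises the edge 1 mm.
- wedge: the orange plastic levelling wedge, 120 (x) x 32 (y) mm, about 90 g; origin at the centre of its underside, 45 mm ahead of the heel's centre, x axis towards the thin end, z up
- w100_mid (a point): bystander: 100 g weight (yellow dot, 24 mm across, 40 mm high) in its yellow-labelled socket, centre 53 mm from the blue-labelled socket
- w50_mid (a point): bystander: 50 g weight (green dot, 18 mm across, 36 mm high) in its green-labelled socket
- amber_tall: bystander: amber bottle 60 mm across, 130 mm high, standing on the bench; origin at its underside
- amber_small: bystander: amber bottle 44 mm across, 85 mm high, standing on the bench; origin at its underside
- cap: bystander: white bottle cap 36 mm across, 16 mm high, on the bench
- spatula: bystander: spatula 180 mm long, lying on the bench
- mortar: bystander: white porcelain mortar 96 mm across, 65 mm high, on the bench

How it is judged:
On the way, in this order (a step that is already met when the one before it is completed fails the run):
1. the 200 g weight stands upright in its blue-labelled socket, let go, while the balance still stands on all its feet (horizontal distance between w200_mid and socket_200 below 0.005 m and z of w200_mid in the frame of case below 0.039 m and angle between w200_mid's own z axis and vertical below 0.1 rad and contact force between the fingers and w200 below 0.05 N and z of each of foot_left, foot_right in the frame of slab below 0.031 m), for 0.2 s.
2. the wedge, held by the gripper, has raised both front feet clear of the slab (z of each of foot_left, foot_right in the frame of slab above 0.031 m and contact force between wedge and balance above 0.5 N and contact force between the fingers and wedge above 0.5 N), for 0.2 s.
At the end, for the whole second after the job is handed in: The 200 g weight stands in its blue-labelled socket (5 mm). Both front feet are 1 to 5 mm above the slab, carried only by the wedge, which lies flat on the slab, at most 35 mm off the middle and 0.2 rad off square, still held in the gripper; the robot does not touch the balance; all is still (all of step 2 and horizontal distance between w200_mid and socket_200 below 0.005 m and z of w200_mid in the frame of case below 0.039 m and angle between w200_mid's own z axis and vertical below 0.1 rad and z of each of foot_left, foot_right in the frame of slab below 0.035 m and y of wedge_heel in the frame of slab between -0.035 and 0.035 m and angle between the x axis of wedge and the x axis of slab, either way round below 0.2 rad and angle between wedge's own z axis and vertical below 0.06 rad and contact force between wedge and slab above 0.5 N and contact force between each of the arm, the fingers and balance below 0.3 N and linear speed of balance below 0.01 m/s); the arm keeps its last pose, push and grip.
It fails at once if the 200 g weight is dropped (falls more than about a centimetre) (linear speed of w200 above 0.4 m/s and contact force between the fingers and w200 below 0.05 N).
It fails at once if a front foot of the balance is raised more than 8 mm (z of any of foot_left, foot_right in the frame of slab above 0.038 m).
It fails at once if the balance is shoved more than 12 mm from its place (distance of balance from where it was at the start of the episode above 0.012 m).
It fails at once if the robot presses on the balance with more than 10 N (contact force between any of the fingers, the arm and balance above 10 N).
It fails at once if a bystander is moved more than 20 mm (distance of any of w100_mid, w50_mid, amber_tall, amber_small, cap, spatula, mortar from where it was at the start of the episode above 0.02 m).
It also fails if it takes over 72 s, if anything falls off the work surface, if the arm or the gripper's body presses on something with over 40 N, if the wrist force passes 120 N, or if a joint passes its speed limit or range.

ROBOT

A 6-joint arm with a two-finger parallel gripper is mounted at the origin on the work surface. World frame = base frame: x ahead of the robot, y to its left, z up, the work surface at z = 0. Lengths are in m, angles in rad, forces in N, time in s.
With the tool pointing down it reaches from about 0.225 to 0.875 m from the base axis. Payload 3.4 kg.
Tool frame: the origin (TCP) lies midway between the tips of the shut fingers; the grasp point (between the pads) lies 19 mm behind it (manip.grasp_offset is the distance from the TCP to the grasp point, in m); x points along the fingers, y is the direction in which the jaws open and shut, and the axes are right-handed (so a half turn about x gives the same grasp; the last joint's range is limited). The gripper opens to 85 mm and grips with 20 to 120 N. Pads are 22 mm wide; open, the fingers measure 114 mm over their backs; the gripper's body (76 mm by 85 mm) begins 54 mm behind the grasp point. The pads swing forward as they close: fully open they stand 13 mm farther back than shut.
Start: joints at [-1.308, 0.276, 1.505, -0, 1.361, -0.121], TCP at [0.215, -0.533, 0.231] pointing down, gripper open.
Joint ranges: [-2.89, 2.89], [-0.75, 2.08], [0.22, 2.7], [-1.18, 4.32], [0.11, 2.71], [-2.7, 2.7]. Speed limits (rad/s): [2.57, 2.57, 3.14, 3.14, 3.14, 3.14].

INTERFACE

Orientations are given as a unit quaternion [w, x, y, z].
In Python, from rig import manip gives the robot as it stands.
- The arm moves only by the shell command python3 -m creep 'ROWS' [OPENING] [FORCE]. ROWS is a JSON object of lists of equal length, an entry for each row: "delta_pos": the shift along the tool's x, y, z in cm, a list of three; "dr": the turn, a rotation vector about the tool's x, y, z in rad, a list of three. In form: {"delta_pos": [[dx, dy, dz], ...], "dr": [[rx, ry, rz], ...]}. A call has 1 to 10 rows; each row is the pose to reach, as a shift and turn from the pose commanded when the call began, along the tool's axes at that moment; what a row does not reach only later rows make up. A row lasts 1/10 s, in which the tool goes at most 50 mm and 8.59 degrees, less where a joint would pass 70% of its speed; a pose out of reach is approached as far as the arm can. A call with a gripper value outside its range is refused whole. OPENING is the opening, from -1 (shut) to 1 (fully open), set as the call begins (- or left out, the last holds). The fingers move at their own pace and stop on an object; FORCE is the grip in N (left out, the last holds). Time passes only in rows, so rows that repeat a pose let the fingers close. It gives the time, the measured TCP pose, the force and the opening at its end, in the units of the state.
- manip.get_state(): the state, without advancing time (a new reading comes with each control period).
- manip.get_image(name): name is "scene" or "top"; returns a dict with "pixels" (480x640x3 uint8, blue, green, red), "depth" (480x640 float32, m along the optical axis (not along the pixel's ray), 0 where there is no reading), "intrinsics" (3x3 intrinsics, pixels), "rvec" (rotation vector, rad) and "tvec" (3), from world to camera coordinates, as OpenCV has them. Camera axes: x right, y down, z forward; pixel columns grow to the right and rows downward; lengths in m; the calibration is good to about 2 mm. A picture is of the moment at which its call begins.
- manip.sign_off(): hands the job in, once; it reports no verdict.
The state is a dict: "clock": time; "qpos": joint angles; "qd": joint speeds; "effort": joint torques, N m; "position": TCP position; "ee_rot": TCP orientation; "contact_force": force on the tool from outside, world axes, zero at the start; "moment": the same for the moment, N m; "width": finger opening in m.
Only numpy, scipy, OpenCV 4.12 (cv2) and the standard library are available. Lean on these libraries where they do the work, as an engineer would, in place of code of your own. Each camera call takes 0.05 s, during which the arm holds its last target. There are 200 camera calls.

## Working session

There is one attempt and no reset: what is moved stays moved. The work goes in short steps, Python scripts to look and compute and a shell command to move; the robot and the scene stay as the last step left them, time stands still between calls to the robot, and variables do not carry over. Pictures are saved under pics/ and viewed, about 8 in all and at most 12, crops included, and the job is handed in when it is done.

```bash
ls; mkdir -p pics
cat > h.py <<'E'
import numpy as np, cv2
from rig import manip
from scipy.spatial.transform import Rotation as R
def grab(n,f=None):
    im=manip.get_image(n)
    if f: cv2.imwrite('pics/'+f,im['pixels'])
    return im
def cloud(im):
    K=np.array(im['intrinsics']);d=im['depth'];v,u=np.mgrid[:480,:640]
    c=np.stack([(u-K[0,2])/K[0,0]*d,(v-K[1,2])/K[1,1]*d,d],-1)
    Rm=cv2.Rodrigues(np.array(im['rvec']))[0]
    return (c-np.array(im['tvec']).ravel())@Rm
def onplane(im,uv,z):
    K=np.array(im['intrinsics']);Rm=cv2.Rodrigues(np.array(im['rvec']))[0]
    uv=np.atleast_2d(uv).astype(float)
    r=np.c_[(uv-K[[0,1],[2,2]])/K[[0,1],[0,1]],np.ones(len(uv))]@Rm
    o=-Rm.T@np.array(im['tvec']).ravel()
    return o+r*((z-o[2])/r[:,2])[:,None]
def st():
    s=manip.get_state();print(round(s['clock'],2),np.round(s['position'],4),np.round(s['ee_rot'],4),np.round(s['contact_force'],1),round(s['width'],4),np.round(s['qpos'],3));return s
E
python3 - <<'E'
from h import *
s=st();q=np.array(s['ee_rot']);print(R.from_quat(q[[1,2,3,0]]).as_matrix().round(3))
a=grab('scene','s0.png');b=grab('top','t0.png')
import pickle;pickle.dump((a,b),open('im0.pkl','wb'))
E
```

```text
pics
0.0 [ 0.2152 -0.5326  0.2305] [-0.1342 -0.6941 -0.1355  0.6942] [ 0.   0.4 -0.5] 0.0852 [-1.308  0.277  1.506  0.     1.361 -0.121]
[[-0.     0.374 -0.927]
 [ 0.002 -0.927 -0.374]
 [-1.    -0.002 -0.   ]]
```

View pics/t0.png

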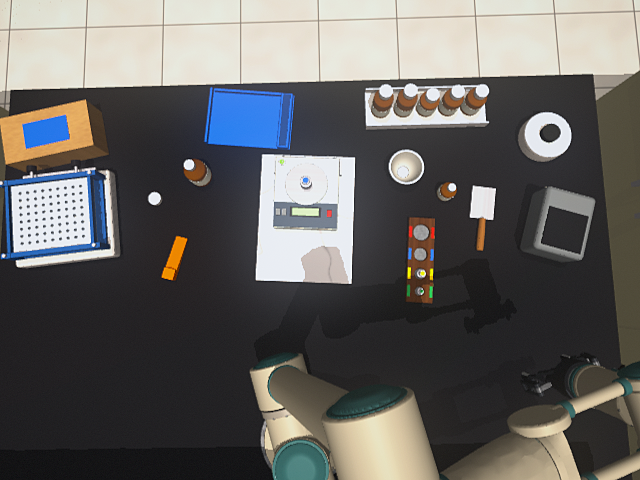

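View pics/s0.png

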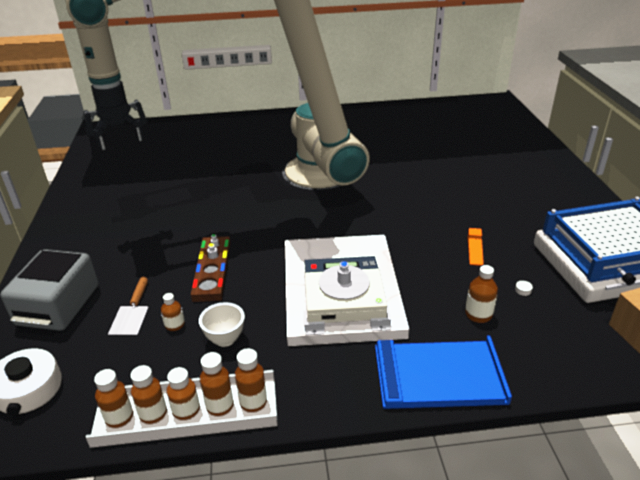

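The top view shows the balance at (306,205) with the 200 g weight at (306,182). The case is at (421,260), with its blue socket near (420,254). The orange wedge is at (175,258), with its heel at the lower end (170,273). The scene view agrees.

Run:
```python
from h import *
import pickle
a,b=pickle.load(open('im0.pkl','rb'))
def blobs(im,lo,hi,roi,n,minA=4):
    h=cv2.cvtColor(im['pixels'],cv2.COLOR_BGR2HSV);m=cv2.inRange(h,lo,hi);k=np.zeros_like(m);x0,y0,x1,y1=roi;k[y0:y1,x0:x1]=m[y0:y1,x0:x1]
    N,l,s,c=cv2.connectedComponentsWithStats(k);P=cloud(im)
    for i in range(1,N):
        if s[i,4]>=minA: print(n,s[i],c[i].round(1),'med',np.median(P[l==i],0).round(4))
    return k
for nm,im,rois in (('top',b,[(140,220,200,290),(400,210,440,310),(290,170,325,195)]),('scene',a,[(460,220,490,270),(185,230,235,305),(330,255,355,280)])):
    k=blobs(im,(5,180,120),(18,255,255),rois[0],nm+' wedge')
    P=cloud(im)[k>0];print(' wedge z range',np.percentile(P[:,2],[1,10,50,90,99]).round(4))
    uv=np.argwhere(k>0)[:,::-1];print(cv2.minAreaRect(uv.astype(np.float32)))
    for c,lo,hi in (('blue',(95,120,60),(130,255,255)),('green',(45,120,60),(85,255,255)),('yellow',(22,150,100),(35,255,255)),('red',(0,180,100),(4,255,255))):
        blobs(im,lo,hi,rois[1],nm+' case '+c)
    blobs(im,(95,100,60),(130,255,255),rois[2],nm+' w200 dot')
# slab
P=cloud(b);g=b['pixels'].min(2)
m=((abs(P[...,2]-.03)<.006)&(g>150)).astype(np.uint8);m[:,:240]=0;m[:,380:]=0;m[:140]=0;m[300:]=0
p=P[m>0];print('slab',cv2.minAreaRect(p[:,:2].astype(np.float32)),np.median(p[:,2]),len(p))
# heights on wedge
h=cv2.cvtColor(b['pixels'],cv2.COLOR_BGR2HSV);k=cv2.inRange(h,(5,180,100),(18,255,255));k[:,:140]=0;k[:,195:]=0;k[:220]=0
p=P[k>0];print('wedge xy',cv2.minAreaRect(p[:,:2].astype(np.float32)))
t=p[p[:,2]>.026];print('heel top',cv2.minAreaRect(t[:,:2].astype(np.float32)),t.mean(0),len(t))
for z in (.05,.085): 
  m=(abs(P[...,2]-(.03+z-.01))<.03)
# weight, balance
print('balance profile along col 306'); 
for v in range(150,290,6): print(v,P[v,270].round(3),P[v,306].round(3),P[v,335].round(3))
```

```text
top wedge [161 236  26  44 503] [174.3 256.8] med [0.4889 0.3511 0.0147]
 wedge z range [-0.0007  0.0055  0.0147  0.0317  0.036 ]
((174.25624084472656, 257.5971984863281), (12.509620666503906, 45.427978515625), 20.772254943847656)
top case blue [408 248   4  11  32] [409.2 253.2] med [ 0.4857 -0.2927  0.023 ]
top case blue [430 249   4  12  35] [431.7 254.6] med [ 0.4792 -0.3539  0.0237]
top case green [407 285   3  12  34] [408.  290.2] med [ 0.3859 -0.2854  0.0236]
top case green [429 286   4  12  46] [430.6 291.7] med [ 0.3795 -0.346   0.0238]
top case green [420 290   3   2   5] [421.2 290.6] med [ 0.3829 -0.3154  0.0478]
top case yellow [407 267   4  12  47] [408.5 272.6] med [ 0.4316 -0.2887  0.0231]
top case yellow [430 268   3  12  36] [431.  273.5] med [ 0.4289 -0.3495  0.0223]
top case yellow [421 272   4   3  10] [422.2 273. ] med [ 0.4298 -0.3195  0.0532]
top case red [409 226   4  11  35] [410.1 230.8] med [ 0.546  -0.2982  0.023 ]
top case red [431 227   4  12  36] [432.2 232.1] med [ 0.5415 -0.3577  0.024 ]
top w200 dot [303 178   5   5  22] [305.1 179.9] med [ 0.6674 
[... 2581 characters left out ...]

234 [0.545 0.085 0.031] [ 0.543 -0.014  0.029] [ 0.541 -0.093  0.032]
240 [0.529 0.085 0.03 ] [ 0.527 -0.013  0.029] [ 0.525 -0.092  0.027]
246 [0.512 0.085 0.032] [ 0.51  -0.013  0.03 ] [ 0.509 -0.092  0.027]
252 [0.496 0.085 0.031] [ 0.493 -0.013  0.036] [ 0.492 -0.091  0.031]
258 [0.479 0.085 0.031] [ 0.478 -0.012  0.025] [ 0.476 -0.091  0.031]
264 [0.463 0.085 0.031] [ 0.461 -0.012  0.031] [ 0.46  -0.091  0.025]
270 [0.447 0.086 0.027] [ 0.445 -0.012  0.034] [ 0.443 -0.09   0.029]
276 [0.431 0.086 0.032] [ 0.429 -0.012  0.034] [ 0.427 -0.09   0.032]
282 [0.415 0.089 0.001] [ 0.413 -0.011  0.031] [ 0.411 -0.089  0.032]
288 [0.399 0.09  0.   ] [ 0.397 -0.01   0.004] [ 0.395 -0.09  -0.001]
```

```bash
cat >> h.py <<'E'
def wedge(im,roi):
    h=cv2.cvtColor(im['pixels'],cv2.COLOR_BGR2HSV);k=np.zeros((480,640),bool);x0,y0,x1,y1=roi
    k[y0:y1,x0:x1]=cv2.inRange(h,(5,150,80),(19,255,255))[y0:y1,x0:x1]>0
    P=cloud(im);k&=(P[...,2]>-.01)
    uv=np.argwhere(k)[:,::-1];p=P[k];z=np.clip(p[:,2],0,.03 if p[:,2].max()<.06 else 9)
    vx,vy,_,_=cv2.fitLine(p[:,:2].astype(np.float32),cv2.DIST_HUBER,0,.001,.001).ravel()
    e=np.array([vx,vy]);e*=np.sign(e[0]);n=np.array([-e[1],e[0]]);s=p[:,:2]@e;t=p[:,:2]@n
    print('wedge yaw',np.arctan2(e[1],e[0]).round(4),'along',np.percentile(s,[0,2,98,100]).round(4),'across',np.percentile(t,[2,50,98]).round(4))
    for q in np.arange(s.min(),s.max(),.01):
        w=(s>=q)&(s<q+.01)
        if w.sum()>3: print('  s',round(q-s.min(),3),'z',np.median(p[w,2]).round(4),'t',np.percentile(t[w],[5,95]).round(4))
    for d in (.0135,): print(' heel est from near end+15:',(e*(np.percentile(s,1)+.015)+n*np.mean(np.percentile(t,[3,97]))).round(4),'from tip-105',(e*(np.percentile(s,99)-.105)+n*np.mean(np.percentile(t,[3,97]))).round(4))
E
python3 - <<'E'
from h import *
import pickle
a,b=pickle.load(open('im0.pkl','rb'))
print('w200 top',onplane(b,(305.1,179.9),.14),'scene',onplane(a,(343.6,262.6),.14))
for im,c in ((b,[(409.2,253.2),(431.7,254.6),(408,290.2),(430.6,291.7),(408.5,272.6),(431,273.5),(410.1,230.8),(432.2,232.1)]),(a,[(222.5,266.7),(197.4,267.4),(226,242.7),(202.7,243.6),(224.3,253.8),(200.5,255),(220.1,282.1),(194.5,283)])):
    q=onplane(im,c,.022).reshape(4,2,3).mean(1)[:,:2];o=q[[1,2,0,3]];print(o.round(4),np.linalg.norm(np.diff(o,axis=0),axis=1).round(4))
wedge(b,(140,220,200,290));wedge(a,(455,220,495,275))
E
```

```text
w200 top [[ 0.66772006 -0.01791788  0.14      ]] scene [[ 0.66711231 -0.01842141  0.14      ]]
[[ 0.3828 -0.3159]
 [ 0.4308 -0.3194]
 [ 0.4826 -0.3237]
 [ 0.544  -0.3285]] [0.0481 0.052  0.0616]
[[ 0.3864 -0.3164]
 [ 0.4349 -0.32  ]
 [ 0.4865 -0.3245]
 [ 0.5459 -0.3288]] [0.0486 0.0517 0.0596]
wedge yaw -0.2044 along [0.3446 0.3481 0.4644 0.4678] across [0.4254 0.4422 0.4672]
  s 0.0 z 0.0307 t [0.4301 0.4694]
  s 0.01 z 0.0314 t [0.4294 0.4654]
  s 0.02 z 0.0308 t [0.428  0.4634]
  s 0.03 z 0.0194 t [0.4284 0.4634]
  s 0.04 z 0.0181 t [0.4282 0.4598]
  s 0.05 z 0.0153 t [0.4274 0.4613]
  s 0.06 z 0.0144 t [0.4268 0.4613]
  s 0.07 z 0.0126 t [0.4275 0.4607]
  s 0.08 z 0.0113 t [0.4261 0.4594]
  s 0.09 z 0.0099 t [0.4267 0.4558]
  s 0.1 z 0.0087 t [0.4245 0.4575]
  s 0.11 z 0.0057 t [0.4258 0.4575]
  s 0.12 z 0.0026 t [0.4288 0.4544]
 heel est from near end+15: [0.4447 0.3624] from tip-105 [0.4439 0.3626]
wedge yaw -0.3044 along [0.2507 0.2583 0.4216 1.6161] across [0.4637 0.4809 0.5017]
  s 0.0 z -0.002 t [0.4682 0.4972]
  s 0.01 z 0.0007 t [0.467  0.5011]
  s 0.04 z 0.0114 t [0.4868 0.5001]
  s 0.05 z 0.0269 t [0.4632 0.4937]
  s 0.06 z 0.0281 t [0.4639 0.5016]
  s 0.07 z 0.0262 t [0.4634 0.4939]
  s 0.08 z 0.0193 t [0.4645 0.4949]
  s 0.09 z 0.0138 t [0.4641 0.4967]
  s 0.1 z 0.0126 t [0.4654 0.4961]
  s 0.11 z 0.011 t [0.4649 0.4996]
  s 0.12 z 0.0097 t [0.4655 0.5004]
  s 0.13 z 0.007 t [0.4681 0.5019]
  s 0.14 z 0.0061 t [0.4661 0.4961]
  s 0.15 z 0.0041 t [0.4663 0.4972]
  s 0.16 z 0.0023 t [0.4681 0.4979]
  s 0.17 z 0.0018 t [0.4721 0.4947]
 heel est from near end+15: [0.4021 0.3796] from tip-105 [0.448  0.3652]
```

```bash
cat >> h.py <<'E'
def go(p,yaw=None):
    "rows needed: delta in tool axes (cm) and turn about tool axes; yaw = world angle of tool y, tool pointing down"
    s=st();q=np.array(s['ee_rot']);M=R.from_quat(q[[1,2,3,0]]).as_matrix()
    d=M.T@(np.array(p)-s['position'])*100
    if yaw is None: yaw=np.arctan2(M[1,1],M[0,1])
    y=np.array([np.cos(yaw),np.sin(yaw),0]);x=np.array([0,0,-1.]);T=np.c_[x,y,np.cross(x,y)]
    print('tool yaw',np.arctan2(M[1,1],M[0,1]).round(4),'delta cm',d.round(2),'dr',R.from_matrix(M.T@T).as_rotvec().round(4))
E
python3 -c "
from h import *
go((.6674,-.0182,.2305),-1.649)"
python3 -m creep '{"delta_pos":[[0,-3,-6],[0,-6,-12],[0,-9,-18],[0,-12,-24],[0,-15,-30],[0,-18,-36],[0,-21,-42],[0,-24,-48],[0,-28,-55],[0,-30.8,-61.1]],"dr":[[0.05,0,0],[0.1,0,0],[0.15,0,0],[0.2,0,0],[0.25,0,0],[0.3,0,0],[0.35,0,0],[0.4,0,0],[0.44,0,0],[0.46,0,0]]}' 1 40
python3 -c "
from h import *
go((.6674,-.0182,.2305),-1.649)"
```

```text
0.1 [ 0.2152 -0.5327  0.2305] [-0.1343 -0.6941 -0.1354  0.6942] [ 0.7 -0.4  0. ] 0.0851 [-1.308  0.277  1.506  0.     1.361 -0.121]
tool yaw -1.187 delta cm [ 6.000e-02 -3.078e+01 -6.120e+01] dr [4.62e-01 2.00e-04 1.70e-03]
clock: 1.1
position: [0.546, -0.1556, 0.231]
ee_rot: [0.027, -0.706, 0.027, 0.707]
contact_force: [0.5, -0.6, -0.4]
width: 0.0855
1.1 [ 0.546  -0.1556  0.231 ] [ 0.0273 -0.7063  0.0273  0.7068] [ 0.5 -0.6 -0.4] 0.0855 [-0.4    0.266  1.52  -0.     1.356  1.248]
tool yaw -1.648 delta cm [  0.04 -14.64 -11.04] dr [ 0.001   0.0007 -0.0001]
```

```bash
python3 -m creep '{"delta_pos":[[0,-4,-3],[0,-8,-6],[0,-11,-8.5],[0,-14.64,-11.04],[2,-14.64,-11.04],[4,-14.64,-11.04],[4.5,-14.64,-11.04],[4.5,-14.64,-11.04],[4.5,-14.64,-11.04]],"dr":[[0,0,0],[0,0,0],[0,0,0],[0,0,0],[0,0,0],[0,0,0],[0,0,0],[0,0,0],[0,0,0]]}'
python3 -c "
from h import *
go((.6674,-.0182,.106),-1.649)
a=grab('scene');b=grab('top')
import numpy as np
x=cv2.resize(a['pixels'][170:330,250:450],None,fx=3,fy=3);cv2.imwrite('pics/s1.png',x)
"
```

```text
clock: 2.0
position: [0.6669, -0.0204, 0.1871]
ee_rot: [-0.027, 0.707, -0.027, -0.706]
contact_force: [0.3, -0.6, 0.0]
width: 0.0856
2.0 [ 0.6669 -0.0204  0.1871] [-0.027   0.707  -0.0272 -0.7062] [ 0.3 -0.6  0. ] 0.0856 [-0.135  0.438  1.364 -0.     1.338  1.513]
tool yaw -1.6475 delta cm [ 8.11 -0.22 -0.03] dr [ 0.0015 -0.0012 -0.0002]
```

View pics/s1.png

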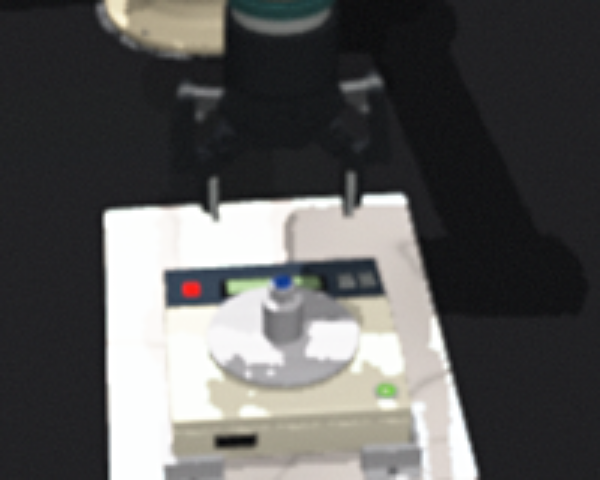

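The crop shows the fingers straddling the weight: fingers at x = 214 and 350, knob at x = 283. I'll go down and grip.

```bash
python3 -m creep '{"delta_pos":[[1.5,-0.1,0],[3,-0.1,0],[4.5,-0.1,0],[6,-0.1,0],[7,-0.1,0],[7.7,-0.1,0],[8.1,-0.1,0],[8.1,-0.1,0],[8.1,-0.1,0]],"dr":[[0,0,0],[0,0,0],[0,0,0],[0,0,0],[0,0,0],[0,0,0],[0,0,0],[0,0,0],[0,0,0]]}'
python3 -c "
from h import *
go((.6674,-.0182,.106),-1.649)"
python3 -m creep '{"delta_pos":[[0,0,0],[0,0,0],[0,0,0],[0,0,0],[0,0,0],[0,0,0],[0,0,0],[0,0,0]],"dr":[[0,0,0],[0,0,0],[0,0,0],[0,0,0],[0,0,0],[0,0,0],[0,0,0],[0,0,0]]}' -1 40
python3 -c "
from h import *
go((.6674,-.0182,.106),-1.649)"
```

```text
clock: 3.0
position: [0.667, -0.0191, 0.1059]
ee_rot: [-0.027, 0.707, -0.027, -0.706]
contact_force: [-0.8, 0.8, -0.4]
width: 0.0852
3.0 [ 0.667  -0.0191  0.1059] [-0.0269  0.707  -0.027  -0.7062] [-0.8  0.8 -0.4] 0.0852 [-0.133  0.495  1.477 -0.     1.168  1.514]
tool yaw -1.6471 delta cm [-0.01 -0.09 -0.03] dr [ 0.0019 -0.0011 -0.0001]
clock: 3.8
position: [0.6669, -0.0192, 0.1057]
ee_rot: [-0.027, 0.707, -0.027, -0.706]
contact_force: [-0.4, 0.1, 4.1]
width: 0.0283
3.8 [ 0.6669 -0.0192  0.1057] [-0.0268  0.7069 -0.0271 -0.7063] [-0.4  0.1  4.1] 0.0283 [-0.133  0.496  1.478 -0.     1.167  1.514]
tool yaw -1.647 delta cm [-0.03 -0.1  -0.05] dr [ 0.002  -0.0009 -0.0004]
```

```bash
python3 -m creep '{"delta_pos":[[-0.5,0,0],[-1.5,0,0],[-3,0,0],[-5,0,0],[-7,0,0],[-9,0,0],[-10,0,0],[-10,0,0],[-10,0,0]],"dr":[[0,0,0],[0,0,0],[0,0,0],[0,0,0],[0,0,0],[0,0,0],[0,0,0],[0,0,0],[0,0,0]]}'
python3 -c "
from h import *
go((.4845,-.3241,.20),-1.649)"
```

```text
clock: 4.7
position: [0.6661, -0.0189, 0.2046]
ee_rot: [0.027, -0.706, 0.027, 0.707]
contact_force: [-0.2, 0.1, -2.4]
width: 0.0286
4.7 [ 0.6661 -0.0189  0.2046] [ 0.027  -0.7062  0.0269  0.707 ] [-0.2  0.1 -2.4] 0.0286 [-0.133  0.428  1.336  0.     1.378  1.514]
tool yaw -1.647 delta cm [ 0.48 31.82 15.78] dr [0.002  0.0012 0.0001]
```

```bash
python3 -m creep '{"delta_pos":[[0,2,1],[0,5,2.5],[0,9,4.5],[0,13,6.5],[0,17,8.5],[0,21,10.5],[0,25,12.5],[0,28,14],[0,30.5,15.2],[0,31.8,15.8]],"dr":[[0,0,0],[0,0,0],[0,0,0],[0,0,0],[0,0,0],[0,0,0],[0,0,0],[0,0,0],[0,0,0],[0,0,0]]}'
python3 -m creep '{"delta_pos":[[0,0,0],[2,0,0],[4,0,0],[6,0,0],[8,0,0],[10,0,0],[12,0,0],[13,0,0],[13.5,0,0],[13.5,0,0]],"dr":[[0,0,0],[0,0,0],[0,0,0],[0,0,0],[0,0,0],[0,0,0],[0,0,0],[0,0,0],[0,0,0],[0,0,0]]}'
python3 -c "
from h import *
go((.4845,-.3241,.024),-1.649)
a=grab('scene');b=grab('top')
x=cv2.resize(a['pixels'][200:320,140:280],None,fx=4,fy=4,interpolation=3);y=cv2.resize(b['pixels'][190:310,370:510],None,fx=4,fy=4,interpolation=3);cv2.imwrite('pics/s2.png',np.r_[x,y][:, :] if 0 else cv2.resize(np.c_[x,y],(800,343)))
"
```

```text
clock: 5.7
position: [0.4829, -0.3255, 0.2039]
ee_rot: [0.028, -0.706, 0.027, 0.707]
contact_force: [-0.3, 0.2, -1.9]
width: 0.0284
clock: 6.7
position: [0.4852, -0.3233, 0.0699]
ee_rot: [0.027, -0.706, 0.026, 0.707]
contact_force: [0.5, 0.5, -1.9]
width: 0.0287
6.7 [ 0.4852 -0.3233  0.0699] [ 0.0269 -0.7064  0.0264  0.7068] [ 0.5  0.5 -1.9] 0.0287 [-0.707  0.42   1.719  0.     1.004  0.939]
tool yaw -1.6463 delta cm [4.59 0.09 0.06] dr [0.0027 0.0005 0.0007]Traceback (most recent call last):
  File "<string>", line 5, in <module>
    x=cv2.resize(a['pixels'][200:320,140:280],None,fx=4,fy=4,interpolation=3);y=cv2.resize(b['pixels'][190:310,370:510],None,fx=4,fy=4,interpolation=3);cv2.imwrite('pics/s2.png',np.r_[x,y][:, :] if 0 else cv2.resize(np.c_[x,y],(800,343)))
                                                                                                                                                        ~~~~~~~~~~~^^^^^^^^^^^^^^^^^^^^^^^^^^^^^^^^^^^^^^^^^^^^^^^^^^^^^^^^^^^^^^^^^^^^^^^^^^^
cv2.error: OpenCV(4.12.0) /io/opencv/modules/imgcodecs/src/loadsave.cpp:1058: error: (-215:Assertion failed) image.channels() == 1 || image.channels() == 3 || image.channels() == 4 in function 'imwrite_'
```

```bash
python3 -c "
from h import *
a=grab('scene');b=grab('top')
x=a['pixels'][210:310,160:260];y=b['pixels'][200:300,370:470];cv2.imwrite('pics/s2.png',cv2.resize(np.hstack([x,y]),(800,400),interpolation=3))
"
```

```text
(no output)
```

View pics/s2.png

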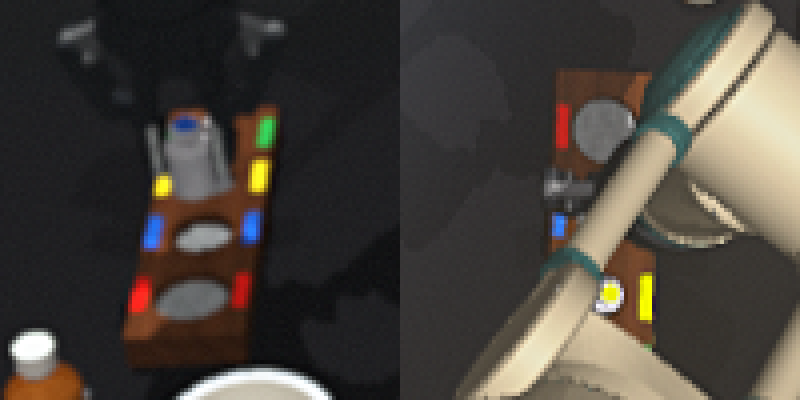

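In the scene crop the weight hangs upright above the socket, with the dot at pixel (206.5,241), its bottom rim at (210.5,259) and the blue socket at (211,269). The arm hides the top view. I'll compare the dot with the socket numerically.

```bash
python3 -c "
from h import *
a=grab('scene')
h=cv2.cvtColor(a['pixels'],cv2.COLOR_BGR2HSV);k=cv2.inRange(h,(95,120,60),(130,255,255));k[:,:185]=0;k[:,235:]=0;k[:230]=0;k[290:]=0
N,l,s,c=cv2.connectedComponentsWithStats(k)
for i in range(1,N): print(s[i],c[i].round(1),onplane(a,c[i],.022).round(4),onplane(a,c[i],.1035).round(4))
g=a['pixels'].astype(int);m=((g.min(2)>95)&(g.max(2)-g.min(2)<25)).astype(np.uint8);m[:262]=0;m[276:]=0;m[:,:200]=0;m[:,222:]=0
N,l,s,c=cv2.connectedComponentsWithStats(m)
for i in range(1,N): print(s[i],c[i].round(1),onplane(a,c[i],.012).round(4))
print(onplane(a,(210.5,259),.058))
"
```

```text
[204 240   5   3  12] [205.9 240.8] [[ 0.3722 -0.3388  0.022 ]] [[ 0.4885 -0.323   0.1035]]
[220 263   6   8  34] [222.5 266.6] [[ 0.4891 -0.2937  0.022 ]] [[ 0.5948 -0.2821  0.1035]]
[195 264   6   8  35] [197.4 267.5] [[ 0.4837 -0.3552  0.022 ]] [[ 0.5898 -0.338   0.1035]]
[204 266  14   7  64] [210.5 268.9] [[ 0.4811 -0.3248  0.012 ]]
[[ 0.50171783 -0.31783682  0.058     ]]
```

```bash
python3 -m creep '{"delta_pos":[[0.5,0.12,0.05],[1.2,0.12,0.05],[2,0.12,0.05],[2.7,0.12,0.05],[3.2,0.12,0.05],[3.5,0.12,0.05],[3.8,0.12,0.05],[4.1,0.12,0.05],[4.1,0.12,0.05]],"dr":[[0,0,0],[0,0,0],[0,0,0],[0,0,0],[0,0,0],[0,0,0],[0,0,0],[0,0,0],[0,0,0]]}'
python3 -m creep '{"delta_pos":[[0.15,0,0],[0.3,0,0],[0.4,0,0],[0.4,0,0]],"dr":[[0,0,0],[0,0,0],[0,0,0],[0,0,0]]}'
python3 -c "
from h import *
go((.4845,-.3241,.024),-1.649)"
```

```text
clock: 7.85
position: [0.4841, -0.3251, 0.029]
ee_rot: [0.027, -0.706, 0.027, 0.707]
contact_force: [1.1, 0.7, -1.4]
width: 0.0287
clock: 8.25
position: [0.4842, -0.3252, 0.0252]
ee_rot: [0.027, -0.707, 0.027, 0.707]
contact_force: [0.3, 0.0, -2.1]
width: 0.0287
8.25 [ 0.4842 -0.3252  0.0252] [ 0.0269 -0.7066  0.0269  0.7066] [ 0.3  0.  -2.1] 0.0287 [-0.711  0.471  1.767 -0.     0.903  0.936]
tool yaw -1.647 delta cm [ 0.12 -0.11 -0.02] dr [0.002  0.0001 0.    ]
```

```bash
for i in 1; do python3 -m creep '{"delta_pos":[[0.08,0,0],[0.15,0,0],[0.15,0,0]],"dr":[[0,0,0],[0,0,0],[0,0,0]]}'; done; python3 -m creep '{"delta_pos":[[0.05,0,0],[0.1,0,0],[0.1,0,0]],"dr":[[0,0,0],[0,0,0],[0,0,0]]}'
```

```text
clock: 8.55
position: [0.4843, -0.3252, 0.0238]
ee_rot: [-0.027, 0.707, -0.027, -0.707]
contact_force: [-0.4, 1.6, -1.7]
width: 0.0287
clock: 8.85
position: [0.4843, -0.3253, 0.0237]
ee_rot: [-0.027, 0.707, -0.027, -0.706]
contact_force: [-1.4, 1.3, 4.8]
width: 0.0289
```

```bash
python3 -m creep '{"delta_pos":[[0,0,0],[0,0,0],[0,0,0],[0,0,0],[0,0,0]],"dr":[[0,0,0],[0,0,0],[0,0,0],[0,0,0],[0,0,0]]}' 0.2
python3 -m creep '{"delta_pos":[[-0.5,0,0],[-1.5,0,0],[-3,0,0],[-6,0,0],[-10,0,0],[-14,0,0],[-17,0,0],[-17,0,0]],"dr":[[0,0,0],[0,0,0],[0,0,0],[0,0,0],[0,0,0],[0,0,0],[0,0,0],[0,0,0]]}' 1
python3 -c "
from h import *
go((.446,.3625,.19),-1.5708-.27)"
```

```text
clock: 9.35
position: [0.4843, -0.3252, 0.0227]
ee_rot: [0.027, -0.707, 0.027, 0.707]
contact_force: [-0.1, -0.4, -0.6]
width: 0.0515
clock: 10.15
position: [0.4867, -0.3273, 0.1991]
ee_rot: [-0.024, 0.71, -0.03, -0.703]
contact_force: [-0.3, -0.8, 0.6]
width: 0.0856
10.15 [ 0.4867 -0.3273  0.1991] [-0.0243  0.7098 -0.0295 -0.7033] [-0.3 -0.8  0.6] 0.0856 [-0.711  0.306  1.543 -0.     1.281  0.936]
tool yaw -1.647 delta cm [  0.34 -68.47   9.31] dr [ 0.1939 -0.0102 -0.0061]
```

```bash
python3 -m creep '{"delta_pos":[[0,-3,0.4],[0,-8,1.1],[0,-13,1.8],[0,-18,2.5],[0,-23,3.2],[0,-28,3.9],[0,-33,4.5],[0,-38,5.2],[0,-43,5.9],[0,-48,6.5]],"dr":[[0.02,0,0],[0.04,0,0],[0.06,0,0],[0.08,0,0],[0.1,0,0],[0.12,0,0],[0.14,0,0],[0.16,0,0],[0.18,0,0],[0.2,0,0]]}'
python3 -c "
from h import *
go((.446,.3630,.16),-1.5708-.27)
a=grab('scene','s3.png')
h=cv2.cvtColor(a['pixels'],cv2.COLOR_BGR2HSV);k=cv2.inRange(h,(5,150,80),(19,255,255));k[:,:455]=0;k[:,495:]=0;k[:224]=0;k[268:]=0
x=a['pixels'][215:275,445:505];y=cv2.cvtColor(k[215:275,445:505],8);z=a['pixels'][230:290,180:240]
cv2.imwrite('pics/s3.png',cv2.resize(np.hstack([x,y,z]),(798,266),interpolation=0))
"
```

```text
clock: 11.15
position: [0.4552, 0.1561, 0.1928]
ee_rot: [-0.098, 0.7, -0.098, -0.7]
contact_force: [0.5, 0.2, 0.2]
width: 0.0854
11.15 [0.4552 0.1561 0.1928] [-0.0976  0.7004 -0.0977 -0.7003] [0.5 0.2 0.2] 0.0854 [ 0.186  0.161  1.759 -0.     1.221  2.034]
tool yaw -1.8478 delta cm [  3.28 -19.65   6.54] dr [-0.007  -0.0001 -0.0002]
```

View pics/s3.png

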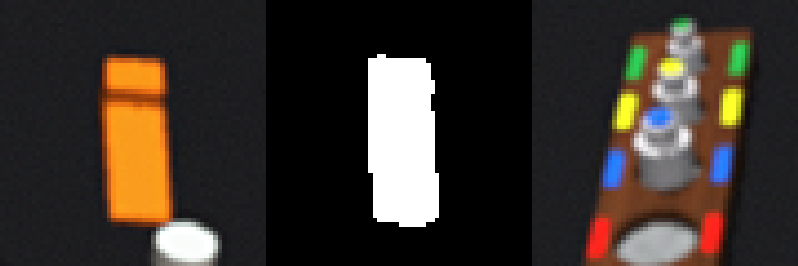

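The 200 g weight stands upright in the blue socket (right panel). The wedge's corners are sharp: heel back edge at crop (104..164, 57) and tip at (108..172, 221). I'll cast those.

```bash
python3 -c "
from h import *
a=grab('scene')
f=lambda x,y:(445+x/4.433-.4,215+y/4.433-.4)
H=onplane(a,[f(104,57),f(164,58)],.03);G=onplane(a,[f(104,93),f(166,96)],.03);T=onplane(a,[f(108,220),f(172,220)],.003)
print(H.round(4),G.round(4),T.round(4))
h=(H.mean(0)+G.mean(0))/2;t=T.mean(0);d=t-h;print('heel',h,'tip',t,'yaw',np.arctan2(d[1],d[0]),'len',np.linalg.norm(d[:2]))
go((h[0],h[1],.16),-1.5708-.27)
"
```

```text
[[0.4283 0.3499 0.03  ]
 [0.4347 0.3845 0.03  ]] [[0.4639 0.3381 0.03  ]
 [0.4723 0.3725 0.03  ]] [[0.5471 0.3163 0.003 ]
 [0.5524 0.3516 0.003 ]]
heel [0.44980812 0.36122739 0.03      ] tip [0.54974014 0.33390894 0.003     ] yaw -0.2668504987363835 len 0.10359876714243878
11.25 [0.4549 0.1599 0.1927] [ 0.096  -0.7004  0.0938  0.701 ] [-0.6 -0.5 -0.1] 0.0854 [0.191 0.163 1.758 0.003 1.221 2.03 ]
tool yaw -1.8399 delta cm [  3.34 -19.26   5.84] dr [0.0009 0.0012 0.003 ]
```

```bash
python3 -m creep '{"delta_pos":[[0,-3,1],[0,-7,2.2],[0.5,-11,3.5],[1,-15,4.8],[2,-18,5.7],[3.3,-19.3,6],[3.3,-19.3,6],[3.3,-19.3,6],[3.3,-19.3,6]],"dr":[[0,0,0],[0,0,0],[0,0,0],[0,0,0],[0,0,0],[0,0,0],[0,0,0],[0,0,0],[0,0,0]]}'
python3 -c "
from h import *
go((.448,.362,.006),-1.5708-.267)"
```

```text
clock: 12.15
position: [0.4514, 0.3546, 0.1601]
ee_rot: [-0.098, 0.7, -0.098, -0.7]
contact_force: [0.1, -0.6, -0.1]
width: 0.0852
12.15 [0.4514 0.3546 0.1601] [-0.0976  0.7004 -0.0981 -0.7002] [ 0.1 -0.6 -0.1] 0.0852 [ 5.450e-01  3.230e-01  1.620e+00 -1.000e-03  1.199e+00  2.394e+00]
tool yaw -1.8485 delta cm [15.41 -0.63  0.54] dr [-0.0107 -0.0004 -0.0008]
```

```bash
python3 -m creep '{"delta_pos":[[2,-0.6,0.5],[5,-0.6,0.5],[8,-0.6,0.5],[10.5,-0.6,0.5],[12.5,-0.6,0.5],[14,-0.6,0.5],[15,-0.6,0.5],[15.4,-0.6,0.5],[15.4,-0.6,0.5],[15.4,-0.6,0.5]],"dr":[[-0.01,0,0],[-0.01,0,0],[-0.01,0,0],[-0.01,0,0],[-0.01,0,0],[-0.01,0,0],[-0.01,0,0],[-0.01,0,0],[-0.01,0,0],[-0.01,0,0]]}'
python3 -c "
from h import *
go((.448,.362,.006),-1.5708-.267)"
python3 -m creep '{"delta_pos":[[0,0,0],[0,0,0],[0,0,0],[0,0,0],[0,0,0],[0,0,0],[0,0,0],[0,0,0]],"dr":[[0,0,0],[0,0,0],[0,0,0],[0,0,0],[0,0,0],[0,0,0],[0,0,0],[0,0,0]]}' -1 60
python3 -m creep '{"delta_pos":[[-1,0,0],[-3,0,0],[-5,0,0],[-7,0,0],[-8,0,0],[-8,0,0]],"dr":[[0,0,0],[0,0,0],[0,0,0],[0,0,0],[0,0,0],[0,0,0]]}'
python3 -c "
from h import *
s=st()
grab('top','t4.png')
x=cv2.imread('pics/t4.png')[200:320,100:260];y=grab('scene')['pixels'][190:310,400:560];cv2.imwrite('pics/t4.png',cv2.resize(np.hstack([x,y]),(800,300),interpolation=3))"
```

```text
clock: 13.15
position: [0.4486, 0.3635, 0.0066]
ee_rot: [-0.094, 0.701, -0.094, -0.7]
contact_force: [0.7, -0.2, 0.4]
width: 0.0856
13.15 [0.4486 0.3635 0.0066] [-0.0943  0.7013 -0.0936 -0.7004] [ 0.7 -0.2  0.4] 0.0856 [ 0.561  0.487  1.8   -0.     0.853  2.398]
tool yaw -1.8373 delta cm [0.06 0.16 0.02] dr [ 0.0005 -0.0012  0.0011]
clock: 13.95
position: [0.4483, 0.3637, 0.0063]
ee_rot: [-0.094, 0.701, -0.094, -0.701]
contact_force: [-0.4, 0.3, 4.6]
width: 0.0308
clock: 14.55
position: [0.4487, 0.3639, 0.0872]
ee_rot: [-0.094, 0.702, -0.093, -0.7]
contact_force: [0.0, -0.6, -0.8]
width: 0.0312
14.55 [0.4487 0.3639 0.0872] [-0.0945  0.7017 -0.0932 -0.7   ] [ 0.  -0.6 -0.8] 0.0312 [ 0.561  0.393  1.713 -0.     1.032  2.398]
```

View pics/t4.png

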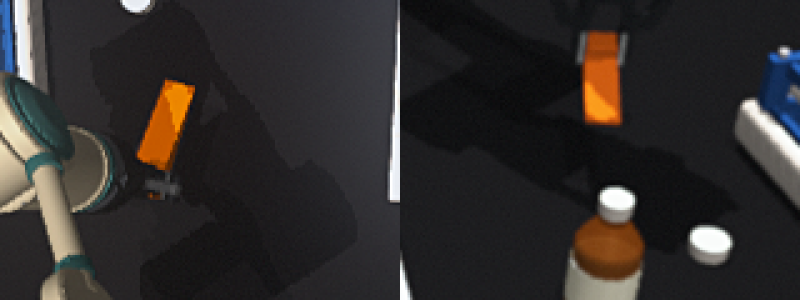

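The wedge hangs level and straight in the jaws in both views. I'll refine the balance and slab poses from the first images and work out the travel.

Run:
```python
from h import *
import pickle
a,b=pickle.load(open('im0.pkl','rb'))
for im,roi in ((b,(240,150,370,290)),(a,(275,225,420,350))):
    P=cloud(im);x0,y0,x1,y1=roi;P=P[y0:y1,x0:x1].reshape(-1,3)
    C=np.array([.588,-.0133]);y=-.058;e=np.array([np.cos(y),np.sin(y)]);n=np.array([-e[1],e[0]])
    s=(P[:,:2]-C)@e;t=(P[:,:2]-C)@n;z=P[:,2]
    sl=(abs(z-.031)<.008)&(abs(t)<.2)&(abs(s)<.25)
    q=cv2.minAreaRect(P[sl,:2].astype(np.float32));print('slab',q,'s',np.percentile(s[sl],[.3,99.7]),'t',np.percentile(t[sl],[.3,99.7]))
    hs=(z>.066)&(z<.09)&(abs(t)<.13)&(s>-.1)&(s<.2)
    q=cv2.minAreaRect(P[hs,:2].astype(np.float32));print('hous',q,'s',np.percentile(s[hs],[.2,1,99,99.8]),'t',np.percentile(t[hs],[.5,2,50,98,99.5]))
    for t0 in (-.07,-.04,0,.04,.07):
        w=(abs(t-t0)<.01)&hs;print('  t',t0,'front s',np.sort(s[w])[:4].round(4))
go((.4385,-.0046,.09),-1.5708-.058)
```

```text
slab ((0.5878762006759644, -0.013313427567481995), (0.26053524017333984, 0.35018837451934814), 86.6583480834961) s [-0.17461416  0.17363365] t [-0.12960288  0.1291479 ]
hous ((0.6477756500244141, -0.016977153718471527), (0.17020128667354584, 0.19106124341487885), 86.63671875) s [-0.03533769 -0.03442657  0.15272155  0.15411523] t [-0.08471817 -0.08281607 -0.00290702  0.08160044  0.08362061]
  t -0.07 front s [-0.0349 -0.0344 -0.0341 -0.034 ]
  t -0.04 front s [-0.0356 -0.0354 -0.0353 -0.035 ]
  t 0 front s [-0.035  -0.0341 -0.0341 -0.0341]
  t 0.04 front s [-0.0352 -0.035  -0.035  -0.035 ]
  t 0.07 front s [-0.0342 -0.034  -0.034  -0.0338]
slab ((0.6164413690567017, -0.015927717089653015), (0.26052314043045044, 0.4084686040878296), 86.67597961425781) s [-0.17191151  0.22767292] t [-0.13064383  0.12797266]
hous ((0.6527206897735596, -0.017872370779514313), (0.17119644582271576, 0.19520676136016846), 86.41986846923828) s [-0.0309261  -0.02798735  0.16000112  0.16149793] t [-0.08557341 -0.08384391 -0.00480297  0.08060281  0.08247612]
  t -0.07 front s [-0.033  -0.0323 -0.0317 -0.0298]
  t -0.04 front s [-0.0309 -0.0272 -0.0266 -0.0251]
  t 0 front s [-0.028  -0.0269 -0.0267 -0.0265]
  t 0.04 front s [-0.0304 -0.0294 -0.0292 -0.028 ]
  t 0.07 front s [-0.0324 -0.0309 -0.0299 -0.0296]
14.65 [0.4474 0.3631 0.0853] [ 0.0936 -0.7006  0.0941  0.7011] [ 1.2 -0.3 -0.7] 0.0309 [ 0.561  0.395  1.716 -0.     1.032  2.398]
tool yaw -1.837 delta cm [-0.45 35.71 -8.81] dr [-0.2082  0.0007 -0.0007]
```

```bash
python3 -m creep '{"delta_pos":[[0,2,-0.5],[0,5,-1.2],[0,9,-2.2],[0,13,-3.2],[0,17,-4.2],[0,21,-5.2],[0,25,-6.2],[0,29,-7.2],[0,33,-8.2],[0,35.7,-8.8]],"dr":[[-0.02,0,0],[-0.04,0,0],[-0.06,0,0],[-0.08,0,0],[-0.1,0,0],[-0.12,0,0],[-0.14,0,0],[-0.16,0,0],[-0.19,0,0],[-0.208,0,0]]}'
python3 -m creep '{"delta_pos":[[0,0,0],[0,0,0],[0,0,0]],"dr":[[0,0,0],[0,0,0],[0,0,0]]}'
python3 -c "
from h import *
go((.4385,-.0046,.0375),-1.5708-.058)
P=cloud(b:=grab('top'));h=cv2.cvtColor(b['pixels'],cv2.COLOR_BGR2HSV);k=cv2.inRange(h,(5,150,80),(19,255,255));k[:,:250]=0;k[:,360:]=0;k[:200]=0;k[300:]=0
p=P[k>0];C=np.array([.588,-.0133]);y=-.058;e=np.array([np.cos(y),np.sin(y)]);n=np.array([-e[1],e[0]])
s=(p[:,:2]-C)@e;t=(p[:,:2]-C)@n;print(len(p),np.percentile(s,[1,99]),np.percentile(t,[2,98]))
for q in np.arange(s.min(),s.max(),.015):
    w=(s>=q)&(s<q+.015);print(q.round(3),np.median(p[w,2]).round(4),np.percentile(t[w],[4,96]).round(4))
"
```

```text
clock: 15.65
position: [0.4377, -0.0064, 0.0847]
ee_rot: [0.021, -0.706, 0.021, 0.708]
contact_force: [0.2, 0.2, -1.0]
width: 0.0309
clock: 15.95
position: [0.4383, -0.0034, 0.0852]
ee_rot: [0.021, -0.706, 0.02, 0.707]
contact_force: [-0.4, 0.1, -0.8]
width: 0.031
15.95 [ 0.4383 -0.0034  0.0852] [ 0.0207 -0.7063  0.0203  0.7074] [-0.4  0.1 -0.8] 0.031 [-0.167  0.215  2.004  0.     0.924  1.461]
tool yaw -1.6287 delta cm [ 4.77  0.12 -0.03] dr [0.0001 0.0016 0.0005]
125 [-0.07815094 -0.04953678] [-0.01347113  0.01524944]
-0.078 0.0877 [-0.0117  0.0145]
-0.063 0.0856 [-0.0134  0.0152]
```

```bash
python3 -m creep '{"delta_pos":[[1,0.1,0],[2,0.1,0],[3,0.1,0],[3.8,0.1,0],[4.3,0.1,0],[4.6,0.1,0],[4.75,0.1,0],[4.75,0.1,0]],"dr":[[0,0,0],[0,0,0],[0,0,0],[0,0,0],[0,0,0],[0,0,0],[0,0,0],[0,0,0]]}'
python3 -m creep '{"delta_pos":[[0.05,0,0],[0.1,0,0],[0.1,0,0]],"dr":[[0,0,0],[0,0,0],[0,0,0]]}'
python3 -m creep '{"delta_pos":[[0.03,0,0],[0.05,0,0],[0.05,0,0]],"dr":[[0,0,0],[0,0,0],[0,0,0]]}'
```

```text
clock: 16.8
position: [0.4389, -0.0052, 0.0382]
ee_rot: [-0.021, 0.707, -0.021, -0.707]
contact_force: [-0.5, 0.1, -0.8]
width: 0.0312
clock: 17.1
position: [0.439, -0.0052, 0.0375]
ee_rot: [-0.021, 0.707, -0.021, -0.707]
contact_force: [-0.2, 1.0, -0.7]
width: 0.0311
clock: 17.4
position: [0.4388, -0.0052, 0.0368]
ee_rot: [-0.021, 0.707, -0.021, -0.707]
contact_force: [-0.2, 0.2, -0.1]
width: 0.0308
```

```bash
python3 -m creep '{"delta_pos":[[0.03,0,0],[0.05,0,0],[0.05,0,0]],"dr":[[0,0,0],[0,0,0],[0,0,0]]}'
python3 -m creep '{"delta_pos":[[0.03,0,0],[0.05,0,0],[0.05,0,0]],"dr":[[0,0,0],[0,0,0],[0,0,0]]}'
python3 -c "
from h import *
st();a=grab('scene');b=grab('top')
x=a['pixels'][180:330,260:420];y=b['pixels'][150:300,240:400];cv2.imwrite('pics/s5.png',cv2.resize(np.hstack([x,y]),(800,375),interpolation=3))"
```

```text
clock: 17.7
position: [0.4388, -0.0052, 0.0363]
ee_rot: [-0.021, 0.707, -0.021, -0.707]
contact_force: [-0.2, 0.4, 0.2]
width: 0.031
clock: 18.0
position: [0.4388, -0.0052, 0.0363]
ee_rot: [-0.021, 0.707, -0.021, -0.707]
contact_force: [-1.3, -0.1, 5.0]
width: 0.0311
18.0 [ 0.4388 -0.0052  0.0363] [-0.0205  0.7069 -0.0206 -0.7067] [-1.3 -0.1  5. ] 0.0311 [-0.171  0.286  2.069 -0.     0.787  1.459]
```

View pics/s5.png

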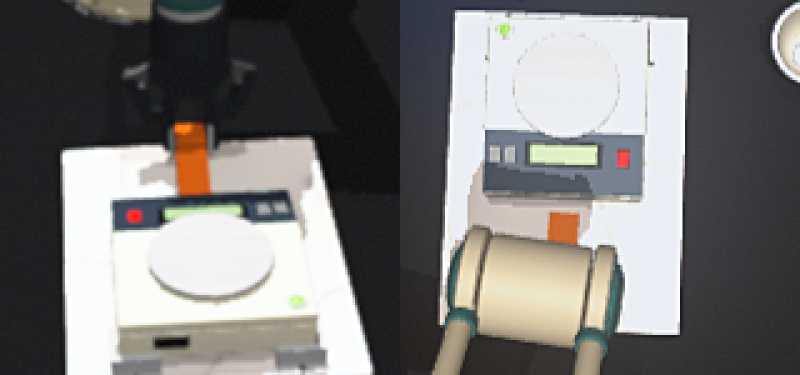

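The wedge lies flat on the slab, square and centred, with its tip at top-view pixel (306,235), about 10 mm short of the housing edge. I'll measure that gap and then slide it in.

```bash
cat >> h.py <<'E'
C=np.array([.588,-.0133]);E_=np.array([np.cos(.058),-np.sin(.058)]);N_=np.array([-E_[1],E_[0]])
def tilt(im,roi):
    P=cloud(im);x0,y0,x1,y1=roi;P=P[y0:y1,x0:x1].reshape(-1,3);s=(P[:,:2]-C)@E_;t=(P[:,:2]-C)@N_;z=P[:,2]
    o=[]
    for lo,hi,T in ((-.03,.01,.065),(.02,.14,.1)):
        for sg in (1,-1):
            w=(s>lo)&(s<hi)&(sg*t>.01 if lo<0 else sg*t>.062)&(abs(t)<.078)&(z>.06)&(z<.1)
            o+=[np.mean(z[w]),w.sum()]
    w=(s>-.03)&(s<.15)&(abs(t)<.05)&(z>.088)&(z<.106); A=np.c_[s[w]-.08,t[w],np.ones(w.sum())]
    pan=np.linalg.lstsq(A,z[w],rcond=None)[0]
    hs=(z>.066)&(z<.095)&(abs(t)<.13)&(s>-.1)&(s<.2)
    return np.round(o,5),'pan slope',pan.round(4),'hous s/t',np.percentile(s[hs],[.2,99.8]).round(4),np.percentile(t[hs],[.5,99.5]).round(4)
RT=(240,150,370,290);RS=(275,225,420,350)
E
python3 - <<'E'
from h import *
import pickle
a0,b0=pickle.load(open('im0.pkl','rb'))
a,b=grab('scene'),grab('top')
print(tilt(b0,RT));print(tilt(b,RT));print(tilt(a0,RS));print(tilt(a,RS))
h=cv2.cvtColor(b['pixels'],cv2.COLOR_BGR2HSV);k=cv2.inRange(h,(5,150,60),(19,255,255));k[:,:290]=0;k[:,325:]=0;k[:225]=0;k[255:]=0
v=[np.argmax(k[:,u]>0)-.5 for u in range(301,311)];print(v)
p=onplane(b,[(306,np.mean(v))],.034)[0];print('tip',p,(p[:2]-C)@E_)
cols=np.where(k[240])[0];q=onplane(b,[(cols[0]-.5,240),(cols[-1]+.5,240)],.035);print('t edges',(q[:,:2]-C)@N_)
E
```

```text
(array([7.897e-02, 3.930e+02, 7.882e-02, 4.020e+02, 8.526e-02, 2.750e+02,
       8.507e-02, 2.710e+02]), 'pan slope', array([-0.0014, -0.0012,  0.095 ]), 'hous s/t', array([-0.0353,  0.1541]), array([-0.0846,  0.0835]))
(array([7.895e-02, 3.870e+02, 7.859e-02, 4.000e+02, 8.541e-02, 2.700e+02,
       8.518e-02, 2.710e+02]), 'pan slope', array([-0.0032,  0.001 ,  0.0952]), 'hous s/t', array([-0.0354,  0.1542]), array([-0.0847,  0.0834]))
(array([7.482e-02, 2.070e+02, 7.469e-02, 2.160e+02, 8.203e-02, 2.430e+02,
       8.186e-02, 2.520e+02]), 'pan slope', array([0.0016, 0.0012, 0.0926]), 'hous s/t', array([-0.0304,  0.1614]), array([-0.0853,  0.0823]))
(array([7.491e-02, 2.190e+02, 7.467e-02, 2.140e+02, 8.217e-02, 2.470e+02,
       8.202e-02, 2.490e+02]), 'pan slope', array([ 0.0025, -0.0016,  0.0921]), 'hous s/t', array([-0.0305,  0.1607]), array([-0.0853,  0.0825]))
[np.float64(234.5), np.float64(234.5), np.float64(234.5), np.float64(235.5), np.float64(235.5), np.float64(235.5), np.float64(235.5), np.float64(235.5), np.float64(235.5), np.float64(235.5)]
tip [ 0.53926733 -0.0136871   0.034     ] -0.048628281109095214
t edges [ 0.01386052 -0.01600388]
```

```bash
python3 -m creep '{"delta_pos":[[0,0,-0.4],[0,0,-1],[0,0,-1.6],[0,0,-2.2],[0,0,-2.8],[0,0,-3.4],[0,0,-4],[0,0,-4.6],[0,0,-5.1],[0,0,-5.1]],"dr":[[0,0,0],[0,0,0],[0,0,0],[0,0,0],[0,0,0],[0,0,0],[0,0,0],[0,0,0],[0,0,0],[0,0,0]]}'
python3 -m creep '{"delta_pos":[[0,0,-0.2],[0,0,-0.4],[0,0,-0.6],[0,0,-0.6]],"dr":[[0,0,0],[0,0,0],[0,0,0],[0,0,0]]}'
python3 -m creep '{"delta_pos":[[0,0,-0.15],[0,0,-0.3],[0,0,-0.45],[0,0,-0.45]],"dr":[[0,0,0],[0,0,0],[0,0,0],[0,0,0]]}'
python3 -c "
from h import *
st();a,b=grab('scene'),grab('top');print(tilt(b,RT));print(tilt(a,RS))"
```

```text
clock: 19.2
position: [0.487, -0.0076, 0.0362]
ee_rot: [0.021, -0.705, 0.02, 0.709]
contact_force: [-5.8, 0.6, 10.7]
width: 0.0311
clock: 19.6
position: [0.4922, -0.0079, 0.0362]
ee_rot: [0.021, -0.705, 0.02, 0.709]
contact_force: [-6.4, 0.8, 9.7]
width: 0.031
clock: 20.0
position: [0.4966, -0.0082, 0.0362]
ee_rot: [0.021, -0.704, 0.02, 0.709]
contact_force: [-7.8, 0.5, 10.2]
width: 0.031
20.0 [ 0.4966 -0.0082  0.0362] [ 0.0207 -0.7045  0.0203  0.7092] [-7.8  0.5 10.2] 0.031 [-0.157  0.358  1.943 -0.     0.847  1.472]
(array([8.263e-02, 7.100e+01, 8.009e-02, 2.020e+02, 8.542e-02, 2.740e+02,
       8.520e-02, 2.720e+02]), 'pan slope', array([0.0002, 0.0017, 0.0951]), 'hous s/t', array([-0.0319,  0.154 ]), array([-0.0848,  0.0834]))
(array([7.492e-02, 2.140e+02, 7.468e-02, 2.230e+02, 8.207e-02, 2.420e+02,
       8.192e-02, 2.490e+02]), 'pan slope', array([0.0031, 0.0011, 0.0921]), 'hous s/t', array([-0.0963,  0.1613]), array([-0.0852,  0.0822]))
```

```bash
python3 -m creep '{"delta_pos":[[-0.03,0,-0.15],[-0.03,0,-0.3],[-0.03,0,-0.45],[-0.03,0,-0.45]],"dr":[[0,0,0],[0,0,0],[0,0,0],[0,0,0]]}'
python3 -m creep '{"delta_pos":[[0,0,-0.15],[0,0,-0.3],[0,0,-0.4],[0,0,-0.4]],"dr":[[0,0,0],[0,0,0],[0,0,0],[0,0,0]]}'
python3 -m creep '{"delta_pos":[[0,0,-0.15],[0,0,-0.3],[0,0,-0.4],[0,0,-0.4]],"dr":[[0,0,0],[0,0,0],[0,0,0],[0,0,0]]}'
python3 -c "
from h import *
st();a,b=grab('scene'),grab('top');print(tilt(b,RT));print(tilt(a,RS))"
```

```text
clock: 20.5
position: [0.5004, -0.0086, 0.0362]
ee_rot: [0.021, -0.704, 0.02, 0.71]
contact_force: [-9.3, 0.3, 12.9]
width: 0.0309
clock: 20.9
position: [0.5007, -0.0085, 0.0362]
ee_rot: [0.021, -0.701, 0.02, 0.712]
contact_force: [-16.9, -1.3, 19.2]
width: 0.0312
clock: 21.3
position: [0.5017, -0.0086, 0.0361]
ee_rot: [0.02, -0.699, 0.02, 0.714]
contact_force: [-21.8, -1.0, 23.7]
width: 0.0311
21.3 [ 0.5017 -0.0086  0.0361] [ 0.0204 -0.6992  0.02    0.7143] [-21.8  -1.   23.7] 0.0311 [-0.154  0.371  1.92  -0.003  0.872  1.475]
(array([      nan, 0.000e+00, 7.893e-02, 9.400e+01, 8.549e-02, 2.660e+02,
       8.544e-02, 2.710e+02]), 'pan slope', array([-0.0033,  0.0021,  0.0952]), 'hous s/t', array([-0.0341,  0.1545]), array([-0.0849,  0.0834]))
(array([7.489e-02, 2.160e+02, 7.475e-02, 2.220e+02, 8.210e-02, 2.480e+02,
       8.204e-02, 2.540e+02]), 'pan slope', array([-0.0016, -0.0003,  0.0922]), 'hous s/t', array([-0.0923,  0.1611]), array([-0.0853,  0.0822]))
  return _methods._mean(a, axis=axis, dtype=dtype,
  ret = ret.dtype.type(ret / rcount)
```

Contact came at 61.7 mm of travel, where predicted. The push is now sticking, with too much down-force (24 N) and the tool pitching by 0.02 rad. I'll ease the down-force and correct the pitch before going on.

```bash
python3 -m creep '{"delta_pos":[[-0.05,0,0],[-0.1,0,0],[-0.1,0,0],[-0.1,0,0]],"dr":[[0,0.01,0],[0,0.02,0],[0,0.02,0],[0,0.02,0]]}'
python3 -c "
from h import *
s=st();print(s['moment'])"
```

```text
clock: 21.8
position: [0.5049, -0.0087, 0.0362]
ee_rot: [-0.02, 0.708, -0.02, -0.705]
contact_force: [-12.7, 0.2, 11.2]
width: 0.0309
21.8 [ 0.5049 -0.0087  0.0362] [-0.0204  0.7084 -0.0202 -0.7053] [-12.7   0.2  11.2] 0.0309 [-1.560e-01  3.630e-01  1.933e+00  1.000e-03  8.400e-01  1.472e+00]
[ 0.07223538  2.57796542 -0.0147172 ]
```

```bash
python3 -m creep '{"delta_pos":[[-0.02,0,-0.15],[-0.03,0,-0.3],[-0.03,0,-0.4],[-0.03,0,-0.4]],"dr":[[0,0.005,0],[0,0.01,0],[0,0.01,0],[0,0.01,0]]}'
python3 -m creep '{"delta_pos":[[-0.02,0,-0.15],[-0.02,0,-0.3],[-0.02,0,-0.4],[-0.02,0,-0.4]],"dr":[[0,0.005,0],[0,0.01,0],[0,0.01,0],[0,0.01,0]]}'
python3 -c "
from h import *
st();a,b=grab('scene'),grab('top');print(tilt(b,RT));print(tilt(a,RS))" 2>/dev/null
```

```text
clock: 22.2
position: [0.508, -0.0087, 0.0361]
ee_rot: [-0.02, 0.711, -0.02, -0.702]
contact_force: [-13.0, 0.4, 11.0]
width: 0.0309
clock: 22.6
position: [0.5134, -0.0089, 0.0364]
ee_rot: [-0.02, 0.716, -0.02, -0.698]
contact_force: [-11.7, 0.5, 7.7]
width: 0.031
22.6 [ 0.5134 -0.0089  0.0364] [-0.0204  0.7156 -0.0203 -0.6979] [-11.7   0.5   7.7] 0.031 [-0.155  0.364  1.931  0.004  0.821  1.47 ]
(array([8.509e-02, 1.300e+01, 8.228e-02, 1.520e+02, 8.617e-02, 2.630e+02,
       8.638e-02, 2.730e+02]), 'pan slope', array([0.0027, 0.0043, 0.0957]), 'hous s/t', array([-0.0332,  0.1554]), array([-0.0849,  0.0835]))
(array([7.737e-02, 2.130e+02, 7.718e-02, 2.220e+02, 8.303e-02, 2.490e+02,
       8.271e-02, 2.530e+02]), 'pan slope', array([-0.014 , -0.0003,  0.0931]), 'hous s/t', array([-0.0818,  0.162 ]), array([-0.0852,  0.0821]))
```

Front feet are up about 2.5 mm. The tool is now over-pitched by 0.025 rad, though, so the wedge tip may be lifted slightly. I'll flatten it and measure again.

```bash
python3 -m creep '{"delta_pos":[[0,0,0],[0,0,0],[0,0,0],[0,0,0],[0,0,0]],"dr":[[0,-0.008,0],[0,-0.016,0],[0,-0.024,0],[0,-0.024,0],[0,-0.024,0]]}'
python3 -c "
from h import *
s=st();print(s['moment']);a,b=grab('scene'),grab('top');print(tilt(b,RT));print(tilt(a,RS))
x=a['pixels'][180:330,260:420];y=b['pixels'][150:300,240:400];cv2.imwrite('pics/s6.png',cv2.resize(np.hstack([x,y]),(800,375),interpolation=3))" 2>/dev/null
```

```text
clock: 23.2
position: [0.52, -0.0099, 0.0371]
ee_rot: [-0.02, 0.712, -0.021, -0.702]
contact_force: [-3.1, 0.3, -4.0]
width: 0.0307
23.2 [ 0.52   -0.0099  0.0371] [-0.0205  0.7118 -0.0207 -0.7018] [-3.1  0.3 -4. ] 0.0307 [-0.154  0.376  1.908  0.002  0.844  1.474]
[0.12842548 0.611451   0.0292741 ]
(array([      nan, 0.000e+00, 8.278e-02, 7.800e+01, 8.739e-02, 2.460e+02,
       8.688e-02, 2.660e+02]), 'pan slope', array([-0.0095,  0.0012,  0.0962]), 'hous s/t', array([-0.0335,  0.1556]), array([-0.085 ,  0.0836]))
(array([7.856e-02, 2.190e+02, 7.846e-02, 2.250e+02, 8.369e-02, 2.510e+02,
       8.354e-02, 2.630e+02]), 'pan slope', array([-0.0241,  0.002 ,  0.0937]), 'hous s/t', array([-0.075 ,  0.1625]), array([-0.0853,  0.0822]))
```

View pics/s6.png

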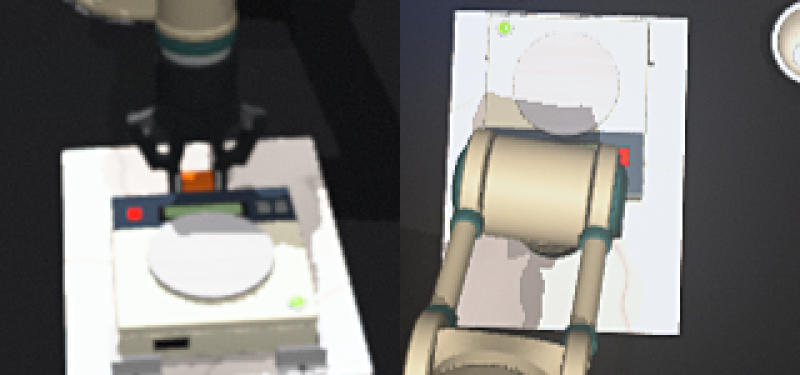

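The push freed up and the wedge went in to x = 0.520, but the heel is lifted (tool carrying −4 N, z up 0.8 mm), so the feet are at about 3.8 mm. I'll press the wedge back down flat.

```bash
python3 -m creep '{"delta_pos":[[0.05,0,0],[0.1,0,0],[0.13,0,0],[0.13,0,0],[0.13,0,0]],"dr":[[0,-0.005,0],[0,-0.01,0],[0,-0.012,0],[0,-0.012,0],[0,-0.012,0]]}'
python3 -c "
from h import *
s=st();print(s['moment']);a=grab('scene');print(tilt(a,RS))" 2>/dev/null
```

```text
clock: 23.8
position: [0.5208, -0.01, 0.0365]
ee_rot: [-0.02, 0.708, -0.021, -0.705]
contact_force: [-3.0, -0.2, -3.5]
width: 0.0309
23.8 [ 0.5208 -0.01    0.0365] [-0.0205  0.7083 -0.0207 -0.7053] [-3.  -0.2 -3.5] 0.0309 [-0.153  0.382  1.899  0.     0.857  1.476]
[ 0.1182114   0.55569844 -0.01314216]
(array([7.767e-02, 2.120e+02, 7.768e-02, 2.180e+02, 8.339e-02, 2.540e+02,
       8.331e-02, 2.590e+02]), 'pan slope', array([-0.0168,  0.0015,  0.0934]), 'hous s/t', array([-0.0728,  0.1625]), array([-0.0853,  0.0822]))
```

```bash
python3 -m creep '{"delta_pos":[[0.05,0,0],[0.09,0,0],[0.09,0,0],[0.09,0,0],[0.09,0,0]],"dr":[[0,-0.002,0],[0,-0.004,0],[0,-0.004,0],[0,-0.004,0],[0,-0.004,0]]}'
python3 -c "
from h import *
s=st();print(s['moment']);a=grab('scene');print(tilt(a,RS))" 2>/dev/null
```

```text
clock: 24.35
position: [0.5208, -0.01, 0.0361]
ee_rot: [-0.021, 0.707, -0.021, -0.707]
contact_force: [-5.3, 0.0, 4.2]
width: 0.0314
24.35 [ 0.5208 -0.01    0.0361] [-0.0205  0.707  -0.0206 -0.7066] [-5.3  0.   4.2] 0.0314 [-0.153  0.384  1.896 -0.     0.861  1.476]
[0.13398878 0.99779667 0.0218949 ]
(array([7.741e-02, 2.130e+02, 7.721e-02, 2.220e+02, 8.329e-02, 2.450e+02,
       8.300e-02, 2.540e+02]), 'pan slope', array([-0.014 ,  0.0005,  0.0931]), 'hous s/t', array([-0.0741,  0.1617]), array([-0.0852,  0.0823]))
```

The wedge is flat (tool vertical, z at the seated value, +4 N) and the feet are up about 2.6 mm. I'll let it settle and do a last check.

```bash
python3 -m creep '{"delta_pos":[[0,0,0],[0,0,0],[0,0,0],[0,0,0],[0,0,0],[0,0,0],[0,0,0],[0,0,0]],"dr":[[0,0,0],[0,0,0],[0,0,0],[0,0,0],[0,0,0],[0,0,0],[0,0,0],[0,0,0]]}'
python3 -c "
from h import *
s=st();a=grab('scene');print(tilt(a,RS));print(tilt(grab('scene'),RS)[0])
x=a['pixels'][180:330,260:420];y=a['pixels'][225:325,130:250];cv2.imwrite('pics/s7.png',np.hstack([cv2.resize(x,(400,375)),cv2.resize(y,(400,375))]))" 2>/dev/null
```

```text
clock: 25.2
position: [0.5208, -0.01, 0.0361]
ee_rot: [-0.021, 0.707, -0.021, -0.707]
contact_force: [-5.0, 0.4, 4.2]
width: 0.031
25.2 [ 0.5208 -0.01    0.0361] [-0.0205  0.707  -0.0206 -0.7066] [-5.   0.4  4.2] 0.031 [-0.153  0.384  1.896 -0.     0.861  1.476]
(array([7.761e-02, 2.140e+02, 7.736e-02, 2.240e+02, 8.324e-02, 2.530e+02,
       8.301e-02, 2.590e+02]), 'pan slope', array([-0.0138,  0.0016,  0.0932]), 'hous s/t', array([-0.0736,  0.1623]), array([-0.0852,  0.0823]))
[7.738e-02 2.160e+02 7.729e-02 2.200e+02 8.323e-02 2.520e+02 8.298e-02
 2.590e+02]
```

View pics/s7.png

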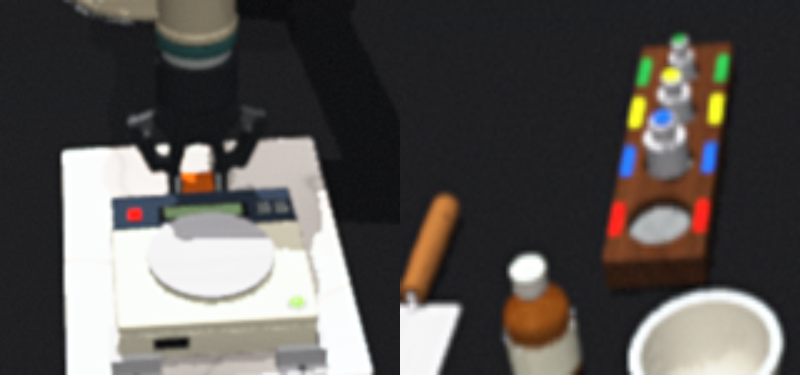

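The left panel shows the balance square, with the wedge heel gripped at its front middle (197,182). In the right panel the 200 g weight stands in the blue socket (665,145) and the bystanders are unmoved. The pose is steady, so I'm handing in.

```bash
python3 -c "
from rig import manip
manip.sign_off()"
```

```text
the job is handed in; nothing more can be done
```

I handed the job in at about 25 s of the 72 s limit; no verdict was reported.

- **Check weight:** I lowered the 200 g weight until it touched the socket floor, then let go. The last picture shows it upright in the blue socket, with the bystanders in view unmoved. The bottle and cap near where the wedge lay were not checked after I picked it up.
- **Wedge:** It is flat on the slab, square and central within about 1 mm by the tool pose and camera checks, and still gripped at 60 N.
- **Front feet:** They stand about 2.6 mm clear of the slab by the depth comparison. A second region of the housing gives 2.9–3.4 mm, so the reading is good to a few tenths. Both are inside 1–5 mm, though the second is at or over the 2–3 mm asked for.
- **Balance:** It shifted roughly 1 mm back, within the play at its stops. All was steady over the last 0.8 s, with about 4 N pressing the wedge down.

**Problems on the way:** The push stuck at first contact because I was pressing down too hard. When I eased off, the wedge slid further and its heel lifted, so the feet rose briefly to about 3.8–3.9 mm. I then set it flat again. The top view was hidden by the arm at the end, so the final check rests on the scene camera and the tool pose. I had no direct reading of any contact between the robot and the balance.

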